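# Fish the caddy lid out of the gap with the bent rod

### The job

The flat steel tea-caddy lid has slipped to the back of the narrow gap in the desk-top drawer unit. Take the rubber-shod bent rod, press its toe lightly on the lid and draw the lid out along the runner until the whole lid lies in front of the unit, still flat on the runner, without touching it with the gripper. Then stand the rod upright again on the desk, off the lid, and leave the cup, sugar jar and case where they are.

Things in the scene. Friction and masses are not known exactly. Their poses are not given: they have to be found in the camera images.
- unit: Fixed dark-wood desk-top drawer unit: two drawer towers 105 mm wide, 125 mm deep, 96 mm high, a 72 mm wide gap between them. Brass knobs stick out 18 mm from the front, in the middle of each tower. Origin: on the desk, middle of the gap's front opening; x points into the gap, y to the left across it, z up. Turned by up to 0.25 rad.
- gap_back (a point): Middle of the gap's back wall at desk height, 125 mm in from the front. The gap is open in front and above and closed here; only its rear 34 mm are roofed, 55 mm above the desk.
- runner_end (a point): Point on the desk 125 mm before the unit's front, below the end of the runner, a 70 mm wide wooden board. In the gap's rear 75 mm the runner is fixed and level, its top 14 to 20 mm above the desk; from there (50 mm inside the front) out to here it is a stiffly hinged flap that stays as left: it slopes up or down towards this end by up to 0.06 rad, differently each time.
- lid: The dropped lid: a flat steel disc, 60 mm across, 6 mm thick, 110 to 175 g, no knob, no hole. It lies flat on the runner's level part, its rear edge 2 to 5 mm from the back wall, half of it under the roof. More than 15 N marks it; under about 5 N the rubber slips on it, 8 to 12 N draws it well. Origin: centre of its underside, z up.
- rod: Bent steel rod, 300 g. Foot: plate 28 mm wide, 13 mm thick with its rubber soles, from x = -30 mm (heel) to +45 mm (toe). At x = -22 mm a 9 mm bar rises 58 mm, then bends back over the foot to the upright wooden handle, 18 x 18 mm, square to the foot, 108 to 180 mm high. Held with fingers before and behind it, it pitches least. Origin: under the soles, below the handle; x to the toe, z up.
- toe (a point): Middle of the underside of the rod's rubber toe sole (22 x 28 mm), 34 mm ahead of the rod's origin along the rod's x. The sole is springy: it gives about 1 mm for 9 N, up to 4 mm.
- cup: White tea cup, 84 mm across, 65 mm high, with a handle; bystander, stands on one side of the unit and the rod on the other. Origin: centre of its underside.
- sugar: Glass sugar jar, 68 mm across, 91 mm high; bystander. Origin: centre of its underside.
- case: Brown leather-covered case, 160 x 55 x 35 mm; bystander. Origin: centre of its underside, x along its length.
Things that resemble listed ones, but are neither listed nor needed, are in the scene too. Several things have the shape of the lid; the one meant has the colours described above. Several things look just like the rod: the one meant starts farthest to the robot's right.

How it is judged:
On the way, in this order (a step that is already met when the one before it is completed fails the run):
1. the rod has been lifted off the desk (height (world z) of rod above 0.03 m), for 0.2 s.
2. the rod's toe is pressed on the lid (over 1 N) back in the gap (contact force between rod and lid above 1 N and x of lid in the frame of unit above 0.06 m), for 0.1 s.
3. the whole lid has been drawn out in front of the unit (x of lid in the frame of unit below -0.03 m), for 0.1 s.
At the end, for the whole second after the job is handed in: The lid lies still and flat on the runner (within 0.1 rad of level) wholly in front of the unit (its centre 30 to 125 mm before the unit's front, within 30 mm of the gap's centre line); the rod stands still and upright (within 0.06 rad) on the desk, not touching the lid (x of lid in the frame of unit between -0.125 and -0.03 m and y of lid in the frame of unit between -0.03 and 0.03 m and angle between lid's own z axis and vertical below 0.1 rad and linear speed of each of lid, rod below 0.01 m/s and angle between rod's own z axis and vertical below 0.06 rad and height (world z) of rod below 0.012 m and contact force between rod and lid below 0.05 N).
It fails at once if the rod presses on the lid with more than 15 N (contact force between rod and lid above 15 N).
It fails at once if the rod pushes against the drawer unit with more than 15 N (contact force between rod and unit above 15 N).
It fails at once if the gripper touches the lid (contact force between any of the fingers, the arm and lid above 0.3 N).
It fails at once if the cup, sugar jar or case is shifted by more than 15 mm (distance of any of cup, sugar, case from where it was at the start of the episode above 0.015 m).
It also fails if it takes over 67 s, if anything falls off the work surface, if the arm or the gripper's body presses on something with over 40 N, if the wrist force passes 120 N, or if a joint passes its speed limit or range.

### The arm

A 6-joint arm with a two-finger parallel gripper is mounted at the origin on the work surface. World frame = base frame: x ahead of the robot, y to its left, z up, the work surface at z = 0. Lengths are in m, angles in rad, forces in N, time in s.
With the tool pointing down it reaches from about 0.3 to 0.775 m from the base axis. Payload 14.6 kg.
Tool frame: the origin (TCP) lies midway between the tips of the shut fingers; the grasp point (between the pads) lies 19 mm behind it (ctrl.pinch_z is the distance from the TCP to the grasp point, in m); z points along the fingers, y is the line along which they close (so a half turn about z gives the same grasp; the last joint's range is limited). The gripper opens to 94 mm and grips with 3 to 60 N. Pads are 16 mm wide; open, the fingers measure 119 mm over their backs; the gripper's body (75 mm by 177 mm) begins 78 mm behind the grasp point.
Start: joints at [1.19, 0.3, 1.521, -0, 1.321, -0.067], TCP at [0.17, 0.523, 0.205] pointing down, gripper open.
Joint ranges: [-3.03, 3.03], [-0.79, 2.21], [0.23, 2.52], [-1.04, 4.18], [0, 3.07], [-2.55, 2.55]. Speed limits (rad/s): [2.22, 2.22, 2.57, 3.14, 3.14, 3.14].

### API

Orientations are given as [roll, pitch, yaw] about the fixed x, y, z axes, in that order (R = Rz(yaw) Ry(pitch) Rx(roll)).
In Python, from station import ctrl gives the robot as it stands.
- The arm moves only by the tool jog_arm, never from a script. Its argument "motion" is a list of rows, each a list of 7 numbers: the shift along the tool's x, y, z in m, then the turn, a rotation vector about the tool's x, y, z in rad, then the opening, from -1 (shut) to 1 (fully open). In form: [[tx, ty, tz, rx, ry, rz, gripper], ...]. A call has 1 to 5 rows; each row shifts and turns the commanded pose from where the row before left it, along the tool's axes as they then stand; what a row does not reach is not made up. A row lasts 1/10 s, in which the tool goes at most 50 mm and 8.59 degrees, less where a joint would pass 70% of its speed; a pose out of reach is approached as far as the arm can. A call is refused whole if a number of a shift passes 0.05 or a number of a turn 0.15, either way. A call with a gripper value outside its range is refused whole. The fingers move at their own pace and stop on an object; "squeeze" is the grip in N (left out, the last holds). Time passes only in rows, so rows that do not move let the fingers close. It gives the time, the measured TCP pose, the force, the opening and the grip force at its end, in the units of the state.
- ctrl.get_obs(): the state, without advancing time (a new reading comes with each control period).
- ctrl.camera(name): name is "scene" or "top" or "wrist"; returns the picture (480x640x3 uint8, red, green, blue); there is no depth.
- ctrl.camera_model(name): a dict with "intrinsics" (3x3 intrinsics, pixels), "k1" (the pictures are not rectified: a ray, as slopes to the right and down, at radius r is drawn at 1 + k1 r^2 times it, then the intrinsics apply), "rvec" (rotation vector, rad) and "tvec" (3), from world to camera coordinates, as OpenCV has them. Camera axes: x right, y down, z forward; pixel columns grow to the right and rows downward; lengths in m; the calibration is good to about 2 mm. A picture is of the moment at which its call begins: read the wrist's pose just before it. camera_model takes no time and is no camera call; for the wrist camera it gives the pose at the moment of the call.
- ctrl.hand_in(): hands the job in; it is judged then, once.
The state is a dict: "time_s": time; "qpos": joint angles; "joint_vel": joint speeds; "tau": joint torques, N m; "ee_pos": TCP position; "eef_rot": TCP orientation; "force": force on the tool from outside, world axes, zero at the start; "moment": the same for the moment, N m; "grip_width": finger opening in m; "grip_force": force on a finger pad.
Only numpy, scipy, OpenCV 4.12 (cv2) and the standard library are available. Lean on these libraries where they do the work, as an engineer would, in place of code of your own. Each camera call takes 0.05 s, during which the arm holds its last target. There are 200 camera calls.

## Working session

There is one attempt and no reset: what is moved stays moved. The work goes in short steps, Python scripts to look and compute and a tool call to move; the robot and the scene stay as the last step left them, time stands still between calls to the robot, and variables do not carry over. Pictures are saved under pics/ and viewed, at most 10 in all, crops included, and the job is handed in when it is done.

Besides the shell and the picture viewer there is one more tool, called after "Call:" in YAML: its name, and indented under it one key for each argument. jog_arm: Moves the arm, as the interface text tells. Its arguments: {"type":"object","properties":{"motion":{"type":"array"},"squeeze":{"type":"number"}},"required":["motion"]}

```bash
ls; mkdir -p pics; python3 - <<'E'
from station import ctrl
import cv2
o=ctrl.get_obs(); print({k:o[k] for k in('time_s','ee_pos','eef_rot','force','grip_width')}, ctrl.pinch_z)
for n in('scene','top'):
    cv2.imwrite(f'pics/{n}1.png',ctrl.camera(n)[:,:,::-1])
    print(ctrl.camera_model(n))
E
```

```text
pics
{'time_s': 0.0, 'ee_pos': array([0.16969756, 0.52289321, 0.20487846]), 'eef_rot': array([-3.14043470e+00, -7.11499709e-05,  2.82776818e+00]), 'force': array([0.3531988 , 0.51946909, 0.64044808]), 'grip_width': 0.09412454661887941} 0.0188
{'intrinsics': array([[484.8050751 ,   0.        , 314.32549017],
       [  0.        , 484.8050751 , 246.97423669],
       [  0.        ,   0.        ,   1.        ]]), 'k1': -0.020330192678543937, 'rvec': array([ 0.61276222,  2.57596118, -1.24950906]), 'tvec': array([ 0.51425766, -0.13890542,  1.47572439])}
{'intrinsics': array([[556.71566341,   0.        , 314.76104873],
       [  0.        , 556.71566341, 240.75145373],
       [  0.        ,   0.        ,   1.        ]]), 'k1': -0.012727508378029525, 'rvec': array([ 2.18746733, -2.21042875,  0.02952249]), 'tvec': array([0.00856571, 0.59284645, 1.16538337])}
```

View pics/top1.png

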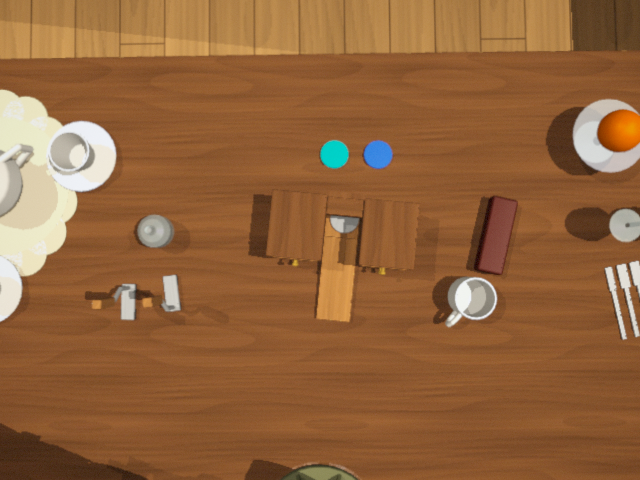

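View pics/scene1.png

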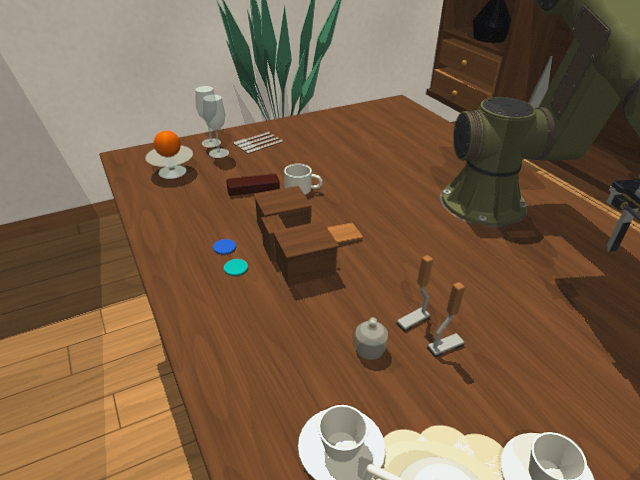

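```bash
cat > h.py <<'E'
from station import ctrl
import cv2, numpy as np
def cam(n):
    m=ctrl.camera_model(n); d=None
    return m['intrinsics'],m['k1'],cv2.Rodrigues(m['rvec'])[0],m['tvec']
def proj(c,p):
    K,k,R,t=c; q=np.atleast_2d(p)@R.T+t
    return cv2.projectPoints(np.atleast_2d(p).astype(float),cv2.Rodrigues(R)[0],t,K,np.array([k,0,0,0.]))[0][:,0]
def back(c,uv,z):
    K,k,R,t=c
    n=cv2.undistortPoints(np.array(uv,float).reshape(-1,1,2),K,np.array([k,0,0,0.]))[:,0]
    d=np.c_[n,np.ones(len(n))]@R; o=-R.T@t
    return o+d*((z-o[2])/d[:,2])[:,None]
E
python3 - <<'E'
from h import *
a=cv2.imread('pics/top1.png'); b=cv2.imread('pics/scene1.png')
A=cv2.resize(a[180:330,255:430],None,fx=4,fy=4,interpolation=cv2.INTER_CUBIC)[:600]
B=cv2.resize(a[260:330,80:190],None,fx=7,fy=7,interpolation=cv2.INTER_CUBIC)
cv2.imwrite('pics/A.png',A)
C=cv2.resize(b[245:365,340:480],None,fx=4,fy=4,interpolation=cv2.INTER_CUBIC)
cv2.imwrite('pics/B.png',np.vstack([cv2.resize(B,(560,356))[:,:], C[240-0:480]])[:600])
t=cam('top')
print(back(t,[(320,240),(0,240),(320,0),(320,479)],0).round(3), proj(t,[0.17,.523,.205]))
print('rods foot',back(t,[(128,300),(172,293)],.013).round(3))
E
```

```text
[[ 0.595 -0.009  0.   ]
 [ 0.602  0.68   0.   ]
 [ 1.116 -0.014  0.   ]
 [ 0.092 -0.003  0.   ]] [[ 19.61210756 480.73358121]]
rods foot [[0.472 0.398 0.013]
 [0.486 0.304 0.013]]
```

View pics/A.png

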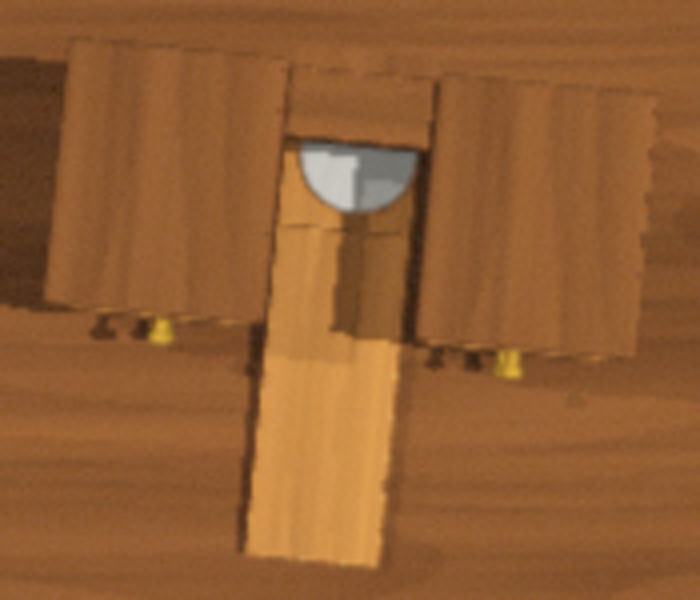

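View pics/B.png

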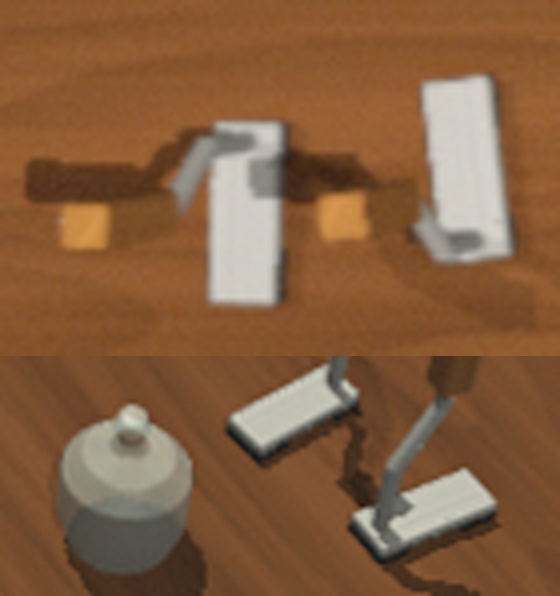

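```bash
cat > geo.py <<'E'
from h import *
from scipy.optimize import least_squares
t=cam('top')
def A(p): return np.array(p,float)/4+[255-.375,180-.375]
def B(p): return np.array(p,float)/5.09+[80-.4,260-.4]
def T(p,q): # pose x,y,yaw
    c,s=np.cos(p[2]),np.sin(p[2]); q=np.array(q,float); return np.c_[p[0]+c*q[:,0]-s*q[:,1],p[1]+s*q[:,0]+c*q[:,1],q[:,2]]
UL=[(d,y,.096) for d,y in[(.125,.141),(.125,.036),(0,.141),(0,.036),(.125,-.036),(.125,-.141),(0,-.141),(0,-.036)]]
up=A([(72,40),(290,64),(45,303),(268,325),(440,76),(657,93),(635,357),(417,343)])
f=least_squares(lambda p:(proj(t,T(p,UL))-up).ravel(),[.6,-.03,-.1]); unit=f.x
RL=[(.045,.014,.013),(.045,-.014,.013),(-.03,-.014,.013),(-.03,.014,.013),(0,0,.18)]
rp=B([(423,82),(493,75),(512,252),(437,260),(343,216)])
g=least_squares(lambda p:(proj(t,T(p,RL))-rp).ravel(),[.486,.304,.1]); rod=g.x
def toU(P):
    c,s=np.cos(unit[2]),np.sin(unit[2]); d=np.array(P)-[unit[0],unit[1],0]
    return np.c_[d[:,0]*c+d[:,1]*s,-d[:,0]*s+d[:,1]*c,d[:,2]]
if __name__=='__main__':
    print('unit',unit.round(4),f.fun.round(1)); print('rod',rod.round(4),g.fun.round(1))
    print('runner end w/z',[toU(back(t,A([(245,553),(380,568)]),z)).round(4).tolist() for z in(.01,.02,.03)])
    print('hinge,lid front,lid left/right',toU(back(t,A([(280,226),(412,234)]),.017)).round(4),toU(back(t,A([(355,213),(300,150),(418,152)]),.023)).round(4))
E
python3 geo.py
```

```text
unit [ 0.549  -0.0472 -0.1019] [ 1.6  1.9  0.3  0.7  2.4 -0.6  0.  -1.2 -0.7  1.  -1.6  1.6 -1.5 -0.9
 -0.6 -2.3]
rod [0.4794 0.3054 0.092 ] [ 0.3 -0.3 -0.3 -0.2 -0.7  0.5  0.8  0.2 -0.  -0.2]
runner end w/z [[[-0.1228, 0.0367, 0.01], [-0.124, -0.0347, 0.01]], [[-0.1217, 0.0367, 0.02], [-0.123, -0.0341, 0.02]], [[-0.1207, 0.0367, 0.03], [-0.122, -0.0334, 0.03]]]
hinge,lid front,lid left/right [[ 0.05    0.034   0.017 ]
 [ 0.0522 -0.0354  0.017 ]] [[ 0.0601 -0.0044  0.023 ]
 [ 0.0903  0.0272  0.023 ]
 [ 0.0949 -0.0343  0.023 ]]
```

```bash
cat > plan.py <<'E'
from h import *
from scipy.spatial.transform import Rotation as R
def plan(p,yaw,n,g,rpy=None):
    o=ctrl.get_obs(); P=o['ee_pos']; a=R.from_euler('xyz',o['eef_rot']); b=R.from_euler('xyz',rpy or [np.pi,0,yaw])
    rv=(a.inv()*b).as_rotvec()/n; d=(np.array(p)-P)/n
    rows=[]
    for i in range(n):
        rows.append([round(float(v),4) for v in [*a.inv().apply(d),*rv]]+[g]); a=a*R.from_rotvec(rv)
    print(o['time_s'],P.round(4),o['eef_rot'].round(4)); print(rows)
E
python3 - <<'E'
from plan import *
from geo import *
plan([rod[0],rod[1],.21],np.pi/2+rod[2],10,1)
b=cv2.imread('pics/scene1.png'); s=cam('scene')
cv2.imwrite('pics/S.png',cv2.resize(b[180:290,240:380],None,fx=5,fy=5,interpolation=cv2.INTER_CUBIC))
for z in (.006,.017,.028): print(z,((proj(s,T(unit,[(-.125,.035,z),(-.125,-.035,z)]))-[240,180])*5+2).round(1).tolist())
print('tower front tops',((proj(s,T(unit,[(0,.036,.096),(0,.141,.096),(0,.141,0)]))-[240,180])*5+2).round(1).tolist())
E
```

```text
0.1 [0.1697 0.5229 0.205 ] [-3.1406 -0.      2.8278]
[[-0.0362, -0.0111, -0.0005, -0.0001, 0.0001, 0.1165, 1], [-0.0372, -0.0068, -0.0005, -0.0001, 0.0001, 0.1165, 1], [-0.0378, -0.0025, -0.0005, -0.0001, 0.0001, 0.1165, 1], [-0.0378, 0.0019, -0.0005, -0.0001, 0.0001, 0.1165, 1], [-0.0373, 0.0063, -0.0005, -0.0001, 0.0001, 0.1165, 1], [-0.0363, 0.0106, -0.0005, -0.0001, 0.0001, 0.1165, 1], [-0.0349, 0.0148, -0.0005, -0.0001, 0.0001, 0.1165, 1], [-0.0329, 0.0187, -0.0005, -0.0001, 0.0001, 0.1165, 1], [-0.0305, 0.0224, -0.0005, -0.0001, 0.0001, 0.1165, 1], [-0.0277, 0.0258, -0.0005, -0.0001, 0.0001, 0.1165, 1]]
0.006 [[618.7, 288.4], [564.7, 218.4]]
0.017 [[620.2, 272.1], [565.8, 202.4]]
0.028 [[621.7, 255.7], [567.0, 186.3]]
tower front tops [[409.0, 199.0], [491.6, 318.1], [483.8, 470.8]]
```

View pics/S.png

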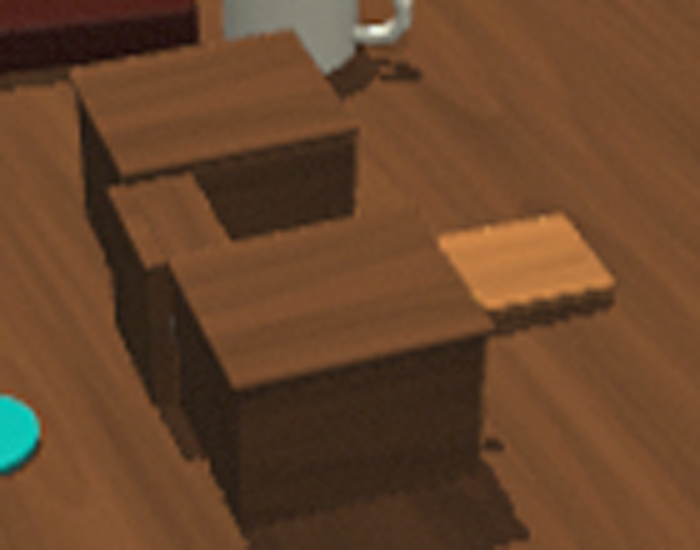

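Call:
jog_arm:
  motion:
    - [-0.0362,-0.0111,-0.0005,0,0,0.1165,1]
    - [-0.0372,-0.0068,-0.0005,0,0,0.1165,1]
    - [-0.0378,-0.0025,-0.0005,0,0,0.1165,1]
    - [-0.0378,0.0019,-0.0005,0,0,0.1165,1]
    - [-0.0373,0.0063,-0.0005,0,0,0.1165,1]

```text
time_s: 0.6
ee_pos: [0.3256, 0.4133, 0.2078]
eef_rot: [-3.141, 0.0, 2.241]
force: [0.2, 1.1, 0.6]
grip_width: 0.0941
grip_force: 0.0
```

Call:
jog_arm:
  motion:
    - [-0.0363,0.0106,-0.0005,0,0,0.1165,1]
    - [-0.0349,0.0148,-0.0005,0,0,0.1165,1]
    - [-0.0329,0.0187,-0.0005,0,0,0.1165,1]
    - [-0.0305,0.0224,-0.0005,0,0,0.1165,1]
    - [-0.0277,0.0258,-0.0005,0,0,0.1165,1]

```text
time_s: 1.1
ee_pos: [0.4806, 0.3045, 0.2102]
eef_rot: [-3.141, 0.0, 1.658]
force: [-0.1, 0.3, 0.2]
grip_width: 0.094
grip_force: 0.0
```

```bash
python3 - <<'E'
from plan import *
from geo import *
plan([rod[0],rod[1],.121],np.pi/2+rod[2],4,1)
c=cam('wrist')
cv2.imwrite('pics/W1.png',ctrl.camera('wrist')[:,:,::-1])
print(proj(c,T(rod,[(0.009,0.009,.18),(0.009,-0.009,.18),(-.009,-.009,.18),(-.009,.009,.18),(.045,.014,.013),(.045,-.014,.013)])).round(0).tolist())
print(ctrl.get_obs()['force'])
E
```

```text
1.1 [0.4806 0.3045 0.2102] [-3.1411e+00  2.0000e-04  1.6579e+00]
[[0.0003, -0.0003, 0.0223, -0.0001, 0.0, -0.0012, 1], [0.0003, -0.0003, 0.0223, -0.0001, 0.0, -0.0012, 1], [0.0003, -0.0003, 0.0223, -0.0001, 0.0, -0.0012, 1], [0.0003, -0.0003, 0.0223, -0.0001, 0.0, -0.0012, 1]]
[[333.0, 263.0], [333.0, 294.0], [301.0, 294.0], [300.0, 263.0], [366.0, 202.0], [365.0, 232.0]]
[ 3.9465796  -2.89305747 -0.73232931]
```

View pics/W1.png

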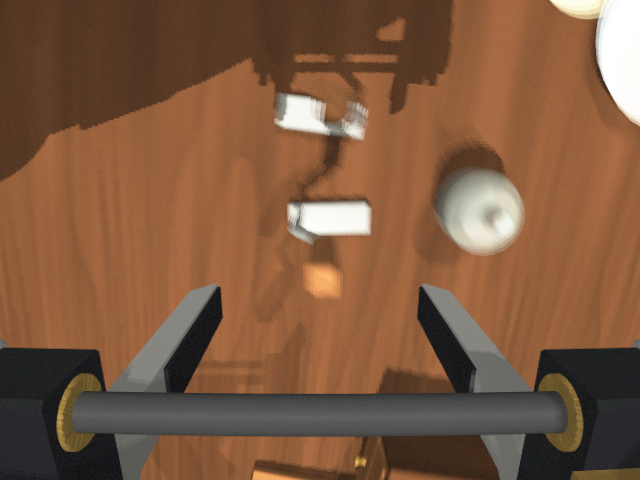

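Call:
jog_arm:
  motion:
    - [0,0.0006,0.0223,0,0,0,1]
    - [0,0.0006,0.0223,0,0,0,1]
    - [0,0,0.0223,0,0,0,1]
    - [0,0,0.0223,0,0,0,1]
    - [0,0,0,0,0,0,0]
  squeeze: 12

```text
time_s: 1.65
ee_pos: [0.4794, 0.305, 0.1183]
eef_rot: [-3.137, 0.002, 1.663]
force: [-0.2, 0.2, 0.3]
grip_width: 0.0891
grip_force: 0.0
```

Call:
jog_arm:
  motion:
    - [0,0,0,0,0,0,-0.5]
    - [0,0,0,0,0,0,-1]
    - [0,0,0,0,0,0,-1]
    - [0,0,0,0,0,0,-1]
    - [0,0,0,0,0,0,-1]
  squeeze: 12

```text
time_s: 2.15
ee_pos: [0.4808, 0.3058, 0.1217]
eef_rot: [3.141, -0.0, 1.663]
force: [-0.2, 0.6, -0.2]
grip_width: 0.0495
grip_force: 0.0
```

Call:
jog_arm:
  motion:
    - [0,0,0,0,0,0,-1]
    - [0,0,0,0,0,0,-1]
    - [0,0,0,0,0,0,-1]
    - [0,0,0,0,0,0,-1]
    - [0,0,0,0,0,0,-1]
  squeeze: 60

```text
time_s: 2.65
ee_pos: [0.4805, 0.3058, 0.1213]
eef_rot: [-3.141, 0.0, 1.663]
force: [-2.2, -0.7, 1.5]
grip_width: 0.0179
grip_force: 59.8
```

Call:
jog_arm:
  motion:
    - [0,0,-0.01,0,0,0,-1]
    - [0,0,-0.03,0,0,0,-1]
    - [0,0,-0.035,0,0,0,-1]
    - [0,0,-0.035,0,0,0,-1]
    - [0,0,-0.015,0,0,0,-1]

```text
time_s: 3.15
ee_pos: [0.4813, 0.306, 0.2502]
eef_rot: [3.137, -0.002, 1.663]
force: [0.2, -0.0, -3.1]
grip_width: 0.0178
grip_force: 59.9
```

```bash
python3 - <<'E'
from plan import *
from geo import *
q=T(unit,[(.040,-.002,.245)])[0];print(q)
plan(q,np.pi/2+unit[2],10,-1)
E
```

```text
[ 0.58854749 -0.05330631  0.245     ]
3.15 [0.4813 0.306  0.2502] [ 3.1373e+00 -1.7000e-03  1.6628e+00]
[[-0.0368, 0.0074, 0.0005, 0.0004, -0.0002, 0.0194, -1], [-0.0366, 0.0081, 0.0005, 0.0004, -0.0002, 0.0194, -1], [-0.0364, 0.0088, 0.0005, 0.0004, -0.0002, 0.0194, -1], [-0.0363, 0.0095, 0.0005, 0.0004, -0.0002, 0.0194, -1], [-0.0361, 0.0102, 0.0005, 0.0004, -0.0002, 0.0194, -1], [-0.0359, 0.0109, 0.0005, 0.0004, -0.0002, 0.0194, -1], [-0.0357, 0.0116, 0.0005, 0.0004, -0.0002, 0.0194, -1], [-0.0354, 0.0123, 0.0005, 0.0004, -0.0002, 0.0194, -1], [-0.0352, 0.013, 0.0005, 0.0004, -0.0002, 0.0194, -1], [-0.0349, 0.0136, 0.0005, 0.0004, -0.0002, 0.0194, -1]]
```

Call:
jog_arm:
  motion:
    - [-0.0368,0.0074,0,0,0,0.0194,-1]
    - [-0.0366,0.0081,0,0,0,0.0194,-1]
    - [-0.0364,0.0088,0,0,0,0.0194,-1]
    - [-0.0363,0.0095,0,0,0,0.0194,-1]
    - [-0.0361,0.0102,0,0,0,0.0194,-1]

```text
time_s: 3.65
ee_pos: [0.5346, 0.1245, 0.2468]
eef_rot: [3.141, 0.0, 1.565]
force: [1.5, 0.2, -3.2]
grip_width: 0.0177
grip_force: 60.0
```

Call:
jog_arm:
  motion:
    - [-0.0359,0.0109,0,0,0,0.0194,-1]
    - [-0.0357,0.0116,0,0,0,0.0194,-1]
    - [-0.0354,0.0123,0,0,0,0.0194,-1]
    - [-0.0352,0.013,0,0,0,0.0194,-1]
    - [-0.0349,0.0136,0,0,0,0.0194,-1]

```text
time_s: 4.15
ee_pos: [0.5882, -0.0553, 0.2467]
eef_rot: [3.141, 0.0, 1.468]
force: [-0.1, -0.1, -4.1]
grip_width: 0.0178
grip_force: 60.0
```

Call:
jog_arm:
  motion:
    - [0,0,0,0,0,0,-1]
    - [0,0,0,0,0,0,-1]
    - [0,0,0,0,0,0,-1]

```text
time_s: 4.45
ee_pos: [0.5878, -0.0529, 0.2465]
eef_rot: [-3.142, -0.0, 1.47]
force: [0.4, 0.5, -3.6]
grip_width: 0.0177
grip_force: 60.0
```

```bash
python3 - <<'E'
from plan import *
from geo import *
q=T(unit,[(.040,-.002,.245)])[0]
plan(q,np.pi/2+unit[2],1,-1)
a=ctrl.camera('top')[:,:,::-1]; w=ctrl.camera('wrist')[:,:,::-1]
A_=cv2.resize(a[170:330,255:415],(480,480),interpolation=cv2.INTER_CUBIC)
cv2.imwrite('pics/X.png',np.hstack([A_,cv2.resize(w,(320,240)).repeat(2,0)[:480]]))
cv2.imwrite('pics/W2.png',w)
print(ctrl.get_obs()['force'])
E
```

```text
4.45 [ 0.5878 -0.0529  0.2465] [-3.1415e+00 -1.0000e-04  1.4696e+00]
[[-0.0003, 0.0008, 0.0015, -0.0, -0.0001, 0.0007, -1]]
[-0.84451948 -0.27060544 -3.41840687]
```

View pics/W2.png

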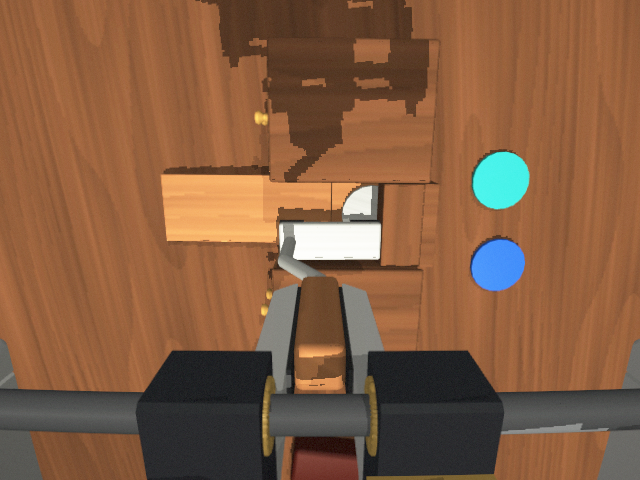

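```bash
python3 - <<'E'
from plan import *
from geo import *
c=cam('wrist'); o=ctrl.get_obs(); P=o['ee_pos']; z=P[2]-.1213
r=[P[0],P[1],o['eef_rot'][2]-np.pi/2]; print(r)
print('foot top',proj(c,T(r,[(-.03,.014,z+.013),(.045,.014,z+.013),(.045,-.014,z+.013),(-.03,-.014,z+.013)])).round(0).tolist())
print('towers L in f/b, R in f/b',proj(c,T(unit,[(0,.036,.096),(.125,.036,.096),(0,-.036,.096),(.125,-.036,.096)])).round(0).tolist())
print('tower meas',toU(back(c,[(267,182),(435,183),(268,39),(440,39),(424,268)],.096)).round(4).tolist())
print('roof edge',toU(back(c,[(380,184),(383,265)],.055)).round(4).tolist())
print('foot in unit',toU(back(c,[(279,222),(381,222),(381,259),(279,259)],z+.013)).round(4).tolist())
print('lid front pt',toU(back(c,[(342,215),(378,185)],.023)).round(4).tolist(),'hinge',toU(back(c,[(331,184)],.017)).round(4).tolist())
for zz in(.008,.012,.016,.02):print('end',zz,toU(back(c,[(162,175),(166,240)],zz)).round(4).tolist())
E
```

```text
[np.float64(0.5878463071041038), np.float64(-0.05263971603238338), np.float64(-0.1006599031154447)]
foot top [[277.0, 225.0], [381.0, 225.0], [379.0, 262.0], [279.0, 262.0]]
towers L in f/b, R in f/b [[271.0, 185.0], [425.0, 185.0], [273.0, 269.0], [419.0, 269.0]]
tower meas [[-0.0028, 0.0385, 0.096], [0.1335, 0.038, 0.096], [0.001, 0.1456, 0.096], [0.13, 0.1462, 0.096], [0.1294, -0.0347, 0.096]]
roof edge [[0.0948, 0.032, 0.055], [0.1007, -0.0456, 0.055]]
foot in unit [[0.0104, 0.0146, 0.1382], [0.0842, 0.0147, 0.1382], [0.0853, -0.0134, 0.1382], [0.0096, -0.0134, 0.1382]]
lid front pt [[0.0624, -0.0031, 0.023], [0.0976, 0.0272, 0.023]] hinge [[0.0512, 0.0273, 0.017]]
end 0.008 [[-0.1223, 0.0358, 0.008], [-0.1248, -0.0333, 0.008]]
end 0.012 [[-0.1207, 0.0362, 0.012], [-0.1232, -0.0322, 0.012]]
end 0.016 [[-0.1192, 0.0366, 0.016], [-0.1217, -0.0312, 0.016]]
end 0.02 [[-0.1176, 0.037, 0.02], [-0.1201, -0.0301, 0.02]]
```

Call:
jog_arm:
  motion:
    - [0,0,0.02,0,0,0,-1]
    - [0,0,0.025,0,0,0,-1]
    - [0,0,0.025,0,0,0,-1]
    - [0,0,0.02,0,0,0,-1]
    - [0,0,0,0,0,0,-1]

```text
time_s: 5.05
ee_pos: [0.5867, -0.0527, 0.1538]
eef_rot: [-3.137, -0.0, 1.47]
force: [-0.4, 0.1, -3.0]
grip_width: 0.0176
grip_force: 60.0
```

Call:
jog_arm:
  motion:
    - [0,0,0.003,0,0,0,-1]
    - [0,0,0.003,0,0,0,-1]
    - [0,0,0,0,0,0,-1]
    - [0,0,0,0,0,0,-1]

```text
time_s: 5.45
ee_pos: [0.5882, -0.0536, 0.1509]
eef_rot: [3.141, 0.0, 1.469]
force: [0.6, -0.0, -3.0]
grip_width: 0.0178
grip_force: 60.0
```

Call:
jog_arm:
  motion:
    - [0,0,0.0008,0,0,0,-1]
    - [0,0,0.0007,0,0,0,-1]
    - [0,0,0,0,0,0,-1]
    - [0,0,0,0,0,0,-1]

```text
time_s: 5.85
ee_pos: [0.588, -0.0536, 0.1488]
eef_rot: [-3.142, 0.0, 1.469]
force: [0.5, -0.0, -3.7]
grip_width: 0.0177
grip_force: 60.0
```

Call:
jog_arm:
  motion:
    - [0,0,0.0006,0,0,0,-1]
    - [0,0,0.0006,0,0,0,-1]
    - [0,0,0,0,0,0,-1]
    - [0,0,0,0,0,0,-1]

```text
time_s: 6.25
ee_pos: [0.588, -0.0536, 0.1475]
eef_rot: [-3.142, 0.0, 1.469]
force: [-0.4, -0.1, -2.9]
grip_width: 0.0177
grip_force: 60.0
```

Call:
jog_arm:
  motion:
    - [0,0,0.0006,0,0,0,-1]
    - [0,0,0.0006,0,0,0,-1]
    - [0,0,0,0,0,0,-1]
    - [0,0,0,0,0,0,-1]

```text
time_s: 6.65
ee_pos: [0.588, -0.0536, 0.1464]
eef_rot: [3.142, 0.0, 1.469]
force: [0.1, 0.8, -1.9]
grip_width: 0.0182
grip_force: 60.0
```

Call:
jog_arm:
  motion:
    - [0,0,0.0005,0,0,0,-1]
    - [0,0,0,0,0,0,-1]
    - [0,0,0,0,0,0,-1]

```text
time_s: 6.95
ee_pos: [0.588, -0.0536, 0.146]
eef_rot: [3.141, 0.0, 1.469]
force: [-1.0, -0.1, -0.3]
grip_width: 0.0172
grip_force: 60.0
```

Call:
jog_arm:
  motion:
    - [0,0,0.0006,0,0,0,-1]
    - [0,0,0,0,0,0,-1]
    - [0,0,0,0,0,0,-1]

```text
time_s: 7.25
ee_pos: [0.588, -0.0536, 0.1455]
eef_rot: [3.141, 0.0, 1.469]
force: [-2.8, 0.8, 4.3]
grip_width: 0.0174
grip_force: 60.0
```

Call:
jog_arm:
  motion:
    - [0,0,0.0002,0,0,0,-1]
    - [0,-0.001,0,0,0,0,-1]
    - [0,-0.002,0,0,0,0,-1]
    - [0,-0.003,0,0,0,0,-1]
    - [0,-0.003,0,0,0,0,-1]

```text
time_s: 7.75
ee_pos: [0.5793, -0.0528, 0.1454]
eef_rot: [3.14, 0.0, 1.469]
force: [3.1, -0.1, 4.3]
grip_width: 0.018
grip_force: 60.0
```

```bash
python3 - <<'E'
from geo import *
o=ctrl.get_obs();P=o['ee_pos'];print(toU([P]).round(4),o['force'],o['moment'])
a=ctrl.camera('top')[:,:,::-1]; w=ctrl.camera('wrist')[:,:,::-1]
c=cam('wrist');print(proj(c,T(unit,[(.06,0,.023),(.09,.03,.023),(.091,.036,.055)])).round(0).tolist())
cv2.imwrite('pics/W3.png',cv2.resize(w[150:300,240:440],None,fx=4,fy=4,interpolation=cv2.INTER_CUBIC))
E
```

```text
[[ 0.0307 -0.0024  0.1454]] [ 3.09747777 -0.08870511  4.29065874] [-0.24393292 -1.12513576  0.02323028]
[[358.0, 236.0], [399.0, 197.0], [409.0, 195.0]]
```

View pics/W3.png

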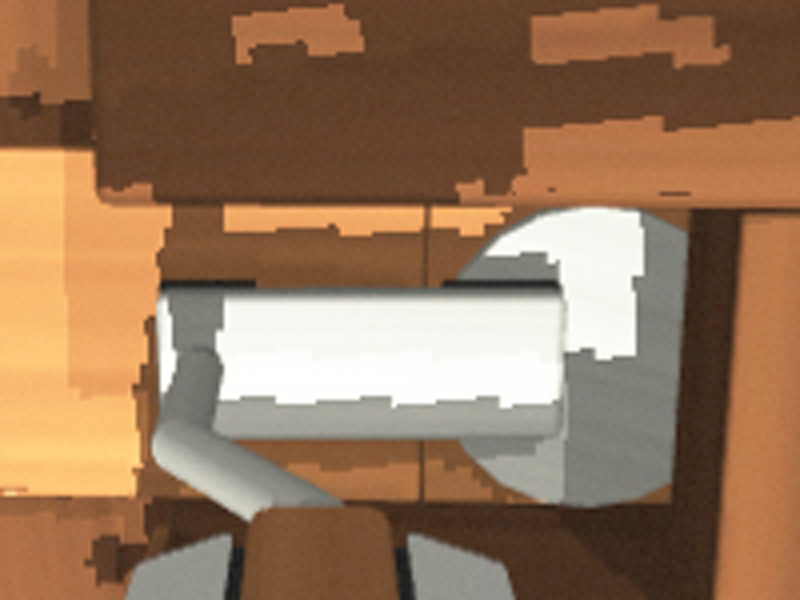

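Call:
jog_arm:
  motion:
    - [0,-0.003,0.0001,0,0,0,-1]
    - [0,-0.003,0,0,0,0,-1]
    - [0,-0.003,0,0,0,0,-1]
    - [0,-0.003,0,0,0,0,-1]
    - [0,-0.003,0,0,0,0,-1]

```text
time_s: 8.35
ee_pos: [0.5644, -0.0512, 0.1453]
eef_rot: [3.14, 0.0, 1.469]
force: [3.4, 0.0, 4.8]
grip_width: 0.0179
grip_force: 60.0
```

Call:
jog_arm:
  motion:
    - [0,-0.002,0,0,0,0,-1]
    - [0,-0.002,0,0,0,0,-1]
    - [0,-0.002,0,0,0,0,-1]
    - [0,-0.002,0,0,0,0,-1]

```text
time_s: 8.75
ee_pos: [0.5564, -0.0504, 0.1453]
eef_rot: [3.14, 0.0, 1.469]
force: [1.8, -0.5, 4.4]
grip_width: 0.0179
grip_force: 60.0
```

Call:
jog_arm:
  motion:
    - [0,-0.002,0,0,0,0,-1]
    - [0,-0.002,0,0,0,0,-1]
    - [0,-0.002,0,0,0,0,-1]
    - [0,-0.002,0,0,0,0,-1]

```text
time_s: 9.15
ee_pos: [0.5481, -0.0495, 0.145]
eef_rot: [3.141, -0.0, 1.469]
force: [2.6, 0.2, 4.5]
grip_width: 0.0177
grip_force: 60.0
```

Call:
jog_arm:
  motion:
    - [0,-0.002,0.0001,0,0,0,-1]
    - [0,-0.002,0,0,0,0,-1]
    - [0,-0.002,0,0,0,0,-1]
    - [0,-0.002,0,0,0,0,-1]

```text
time_s: 9.55
ee_pos: [0.54, -0.0487, 0.1448]
eef_rot: [-3.142, -0.0, 1.469]
force: [3.2, 0.5, 4.3]
grip_width: 0.0178
grip_force: 60.0
```

Call:
jog_arm:
  motion:
    - [0,-0.002,0.0001,0,0,0,-1]
    - [0,-0.002,0.0001,0,0,0,-1]
    - [0,-0.002,0.0001,0,0,0,-1]
    - [0,-0.002,0,0,0,0,-1]

```text
time_s: 9.95
ee_pos: [0.5321, -0.0479, 0.1445]
eef_rot: [-3.142, 0.0, 1.469]
force: [2.5, -0.1, 5.1]
grip_width: 0.0175
grip_force: 60.0
```

Call:
jog_arm:
  motion:
    - [0,-0.003,0.0001,0,0,0,-1]
    - [0,-0.003,0.0001,0,0,0,-1]
    - [0,-0.003,0.0001,0,0,0,-1]
    - [0,-0.003,0,0,0,0,-1]

```text
time_s: 10.35
ee_pos: [0.52, -0.0467, 0.1442]
eef_rot: [-3.141, 0.0, 1.469]
force: [1.9, 0.3, 3.6]
grip_width: 0.018
grip_force: 60.0
```

Call:
jog_arm:
  motion:
    - [0,-0.0025,0.0003,0,0,0,-1]
    - [0,-0.0025,0.0001,0,0,0,-1]
    - [0,-0.0025,0.0001,0,0,0,-1]
    - [0,-0.0025,0.0001,0,0,0,-1]

```text
time_s: 10.75
ee_pos: [0.5102, -0.0456, 0.1437]
eef_rot: [3.142, -0.0, 1.469]
force: [2.9, -0.4, 5.1]
grip_width: 0.0176
grip_force: 60.0
```

```bash
python3 - <<'E'
from geo import *
o=ctrl.get_obs();P=o['ee_pos'];print(toU([P]).round(4),o['force'],o['moment'])
w=ctrl.camera('wrist')[:,:,::-1]
c=cam('wrist');print(((proj(c,T(unit,[(0,.036,.096),(.05,.035,.017),(-.125,.035,.012),(-.03,.035,.014)]))-[140,130])*2.5).round(0).tolist())
cv2.imwrite('pics/W4.png',cv2.resize(w[130:330,140:440],None,fx=2.5,fy=2.5,interpolation=cv2.INTER_CUBIC))
E
```

```text
[[-0.0387 -0.0023  0.1437]] [ 2.92721519 -0.35895497  5.05913845] [-0.20125074 -1.09860253  0.00944959]
[[619.0, 190.0], [742.0, 148.0], [168.0, 146.0], [477.0, 147.0]]
```

View pics/W4.png

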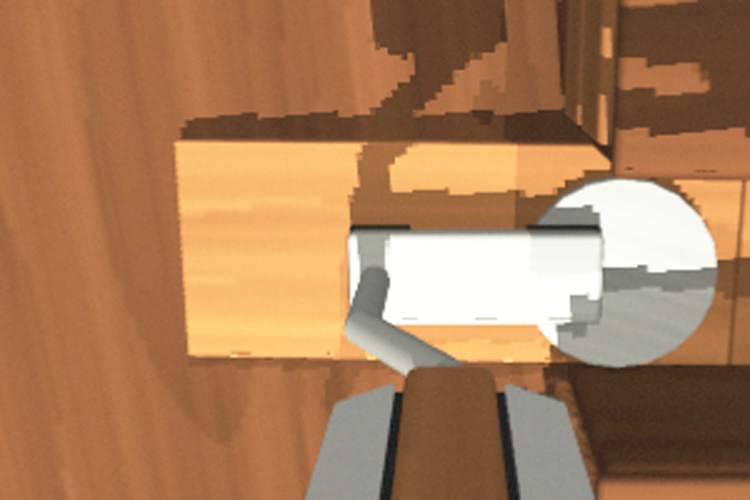

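Call:
jog_arm:
  motion:
    - [0.0002,-0.003,0.0001,0,0,0,-1]
    - [0.0002,-0.003,0.0001,0,0,0,-1]
    - [0.0002,-0.003,0.0001,0,0,0,-1]
    - [0.0002,-0.003,0.0001,0,0,0,-1]
    - [0.0002,-0.003,0.0001,0,0,0,-1]

```text
time_s: 11.3
ee_pos: [0.4953, -0.0431, 0.1431]
eef_rot: [-3.142, -0.0, 1.469]
force: [3.4, -0.7, 4.3]
grip_width: 0.0178
grip_force: 60.0
```

Call:
jog_arm:
  motion:
    - [0.0002,-0.003,0.0002,0,0,0,-1]
    - [0.0002,-0.003,0.0001,0,0,0,-1]
    - [0.0002,-0.003,0.0001,0,0,0,-1]
    - [0.0002,-0.003,0.0001,0,0,0,-1]
    - [0.0002,-0.003,0.0001,0,0,0,-1]

```text
time_s: 11.8
ee_pos: [0.4805, -0.0406, 0.1425]
eef_rot: [-3.142, 0.0, 1.469]
force: [2.3, -0.1, 4.4]
grip_width: 0.0176
grip_force: 60.0
```

Call:
jog_arm:
  motion:
    - [0.0002,-0.003,0.0002,0,0,0,-1]
    - [0.0002,-0.003,0.0001,0,0,0,-1]
    - [0.0002,-0.003,0.0001,0,0,0,-1]
    - [0.0002,-0.003,0.0001,0,0,0,-1]
    - [0.0002,-0.003,0.0001,0,0,0,-1]

```text
time_s: 12.3
ee_pos: [0.4657, -0.0381, 0.1419]
eef_rot: [-3.142, 0.0, 1.469]
force: [3.0, -1.0, 4.7]
grip_width: 0.0178
grip_force: 60.0
```

Call:
jog_arm:
  motion:
    - [0,-0.003,0.0002,0,0,0,-1]
    - [0,-0.003,0.0001,0,0,0,-1]
    - [0,-0.003,0.0001,0,0,0,-1]
    - [0,-0.003,0.0001,0,0,0,-1]
    - [0,-0.003,0.0001,0,0,0,-1]

```text
time_s: 12.8
ee_pos: [0.4508, -0.0366, 0.1414]
eef_rot: [3.142, 0.0, 1.469]
force: [3.2, -0.1, 5.2]
grip_width: 0.0176
grip_force: 60.0
```

Call:
jog_arm:
  motion:
    - [0,-0.003,0.0001,0,0,0,-1]
    - [0,-0.003,0.0001,0,0,0,-1]
    - [0,-0.002,0.0001,0,0,0,-1]
    - [0,0,0,0,0,0,-1]
    - [0,0,0,0,0,0,-1]

```text
time_s: 13.3
ee_pos: [0.4427, -0.0357, 0.141]
eef_rot: [-3.141, -0.0, 1.469]
force: [0.3, 0.6, 5.6]
grip_width: 0.0177
grip_force: 60.0
```

Call:
jog_arm:
  motion:
    - [0,0,-0.001,0,0,0,-1]
    - [0,0,-0.002,0,0,0,-1]
    - [0,0,-0.015,0,0,0,-1]
    - [0,0,-0.035,0,0,0,-1]
    - [0,0,-0.035,0,0,0,-1]

```text
time_s: 13.8
ee_pos: [0.4418, -0.0356, 0.2289]
eef_rot: [-3.137, -0.0, 1.469]
force: [0.7, -0.6, -3.4]
grip_width: 0.0178
grip_force: 60.0
```

Call:
jog_arm:
  motion:
    - [0.03,-0.005,0,0,0,0,-1]
    - [0.04,-0.005,0,0,0,0,-1]
    - [0.04,-0.005,0,0,0,0,-1]
    - [0.04,-0.005,0,0,0,0,-1]
    - [0.03,0,0,0,0,0,-1]

```text
time_s: 14.3
ee_pos: [0.4401, 0.1472, 0.2282]
eef_rot: [-3.138, 0.001, 1.47]
force: [1.0, -0.4, -3.0]
grip_width: 0.0179
grip_force: 60.0
```

```bash
python3 - <<'E'
from plan import *
from geo import *
o=ctrl.get_obs();print(o['force'])
plan([.42,.17,.123],1.469,5,-1)
a=ctrl.camera('top')[:,:,::-1]
cv2.imwrite('pics/E.png',cv2.resize(a[180:360,220:420],None,fx=3,fy=3,interpolation=cv2.INTER_CUBIC))
print(((proj(t,T(unit,[(-.055,0,.02),(-.03,0,.02),(0,0,.017)]))-[220,180])*3+1).round(0).tolist())
E
```

```text
[ 0.99304516 -0.3659677  -3.00812996]
14.3 [0.4401 0.1472 0.2282] [-3.1385e+00  9.0000e-04  1.4698e+00]
[[0.0041, -0.0044, 0.021, -0.0006, 0.0002, 0.0002, -1], [0.0041, -0.0044, 0.021, -0.0006, 0.0002, 0.0002, -1], [0.0041, -0.0044, 0.021, -0.0006, 0.0002, 0.0002, -1], [0.0041, -0.0044, 0.021, -0.0006, 0.0002, 0.0002, -1], [0.0041, -0.0044, 0.021, -0.0006, 0.0002, 0.0002, -1]]
[[350.0, 324.0], [353.0, 288.0], [357.0, 245.0]]
```

View pics/E.png

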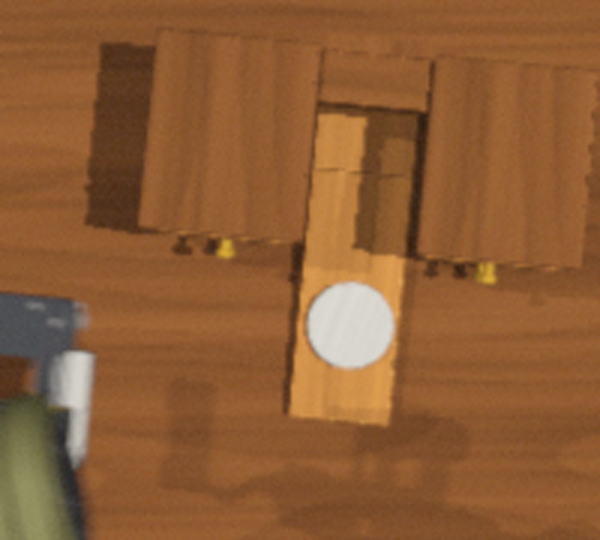

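Call:
jog_arm:
  motion:
    - [0.004,-0.004,0.021,0,0,0,-1]
    - [0.004,-0.004,0.021,0,0,0,-1]
    - [0.004,-0.004,0.021,0,0,0,-1]
    - [0.004,-0.004,0.021,0,0,0,-1]
    - [0.004,-0.004,0.019,0,0,0,-1]

```text
time_s: 14.85
ee_pos: [0.4223, 0.167, 0.1242]
eef_rot: [-3.138, 0.001, 1.469]
force: [0.6, 0.2, -3.5]
grip_width: 0.0178
grip_force: 60.0
```

Call:
jog_arm:
  motion:
    - [0,0,0.0005,0,0,0,-1]
    - [0,0,0.0005,0,0,0,-1]
    - [0,0,0,0,0,0,-1]
    - [0,0,0,0,0,0,-1]

```text
time_s: 15.25
ee_pos: [0.424, 0.1671, 0.1258]
eef_rot: [3.141, -0.0, 1.469]
force: [-0.4, 0.2, -3.7]
grip_width: 0.0179
grip_force: 60.0
```

Call:
jog_arm:
  motion:
    - [0,0,0.001,0,0,0,-1]
    - [0,0,0.001,0,0,0,-1]
    - [0,0,0.001,0,0,0,-1]
    - [0,0,0,0,0,0,-1]
    - [0,0,0,0,0,0,-1]

```text
time_s: 15.75
ee_pos: [0.4236, 0.1672, 0.122]
eef_rot: [-3.141, 0.0, 1.469]
force: [0.5, -0.6, -2.4]
grip_width: 0.0178
grip_force: 60.0
```

Call:
jog_arm:
  motion:
    - [0,0,0.0007,0,0,0,-1]
    - [0,0,0.0005,0,0,0,-1]
    - [0,0,0,0,0,0,-1]
    - [0,0,0,0,0,0,-1]

```text
time_s: 16.15
ee_pos: [0.4237, 0.1673, 0.1212]
eef_rot: [3.141, -0.0, 1.469]
force: [-1.3, -0.6, 6.1]
grip_width: 0.0179
grip_force: 60.0
```

Call:
jog_arm:
  motion:
    - [0,0,-0.0006,0,0,0,-1]
    - [0,0,0,0,0,0,-1]
    - [0,0,0,0,0,0,-1]
    - [0,0,0,0,0,0,-1]
  squeeze: 5

```text
time_s: 16.55
ee_pos: [0.4236, 0.1673, 0.1213]
eef_rot: [-3.141, 0.0, 1.469]
force: [0.0, -0.3, -3.3]
grip_width: 0.0181
grip_force: 5.0
```

Call:
jog_arm:
  motion:
    - [0,0,0,0,0,0,-0.5]
    - [0,0,0,0,0,0,-0.3]
    - [0,0,0,0,0,0,0]
    - [0,0,0,0,0,0,0.4]
    - [0,0,0,0,0,0,0.8]

```text
time_s: 17.05
ee_pos: [0.4237, 0.1673, 0.1215]
eef_rot: [3.141, -0.0, 1.469]
force: [-0.2, 0.5, 0.6]
grip_width: 0.0519
grip_force: 0.0
```

Call:
jog_arm:
  motion:
    - [0,0,0,0,0,0,0.8]
    - [0,0,0,0,0,0,0.8]
    - [0,0,-0.02,0,0,0,0.8]
    - [0,0,-0.04,0,0,0,0.8]
    - [0,0,-0.045,0,0,0,0.8]

```text
time_s: 17.55
ee_pos: [0.423, 0.1671, 0.2271]
eef_rot: [-3.139, 0.001, 1.469]
force: [0.6, 0.8, 0.0]
grip_width: 0.0845
grip_force: 0.0
```

```bash
python3 - <<'E'
from geo import *
import time
r=[.4237,.1673,-.1018]; c=cam('wrist'); w=ctrl.camera('wrist')[:,:,::-1]; cv2.imwrite('pics/F.png',w)
print('pred handle top/foot top',proj(c,T(r,[(.009,.009,.18),(.009,-.009,.18),(-.009,-.009,.18),(-.009,.009,.18),(.045,.014,.013),(.045,-.014,.013),(-.03,-.014,.013),(-.03,.014,.013)])).round(0).tolist())
hsv=cv2.cvtColor(w,cv2.COLOR_BGR2HSV)
m=((hsv[...,1]<50)&(hsv[...,2]>120)).astype(np.uint8)
n,l,s,ce=cv2.connectedComponentsWithStats(m)
print([(s[i].tolist(),ce[i].round(0).tolist()) for i in range(1,n) if s[i,4]>150])
m=(((hsv[...,0]>8)&(hsv[...,0]<20)&(hsv[...,1]>150)&(hsv[...,2]>170))).astype(np.uint8)
n,l,s,ce=cv2.connectedComponentsWithStats(m)
print([(s[i].tolist(),ce[i].round(0).tolist()) for i in range(1,n) if s[i,4]>150])
E
```

```text
pred handle top/foot top [[336.0, 256.0], [335.0, 285.0], [305.0, 285.0], [305.0, 256.0], [366.0, 201.0], [366.0, 228.0], [290.0, 228.0], [290.0, 201.0]]
[([499, 0, 81, 45, 2786], [537.0, 19.0]), ([290, 200, 77, 35, 2200], [328.0, 214.0]), ([149, 284, 78, 102, 2481], [183.0, 335.0]), ([413, 284, 76, 74, 1903], [450.0, 323.0]), ([4, 318, 22, 20, 299], [15.0, 327.0]), ([376, 371, 55, 23, 933], [403.0, 384.0])]
[([508, 71, 28, 149, 1322], [527.0, 154.0]), ([326, 103, 11, 66, 244], [331.0, 137.0]), ([230, 144, 17, 76, 274], [240.0, 185.0]), ([222, 172, 30, 139, 677], [236.0, 243.0]), ([390, 196, 15, 154, 1113], [396.0, 281.0]), ([0, 217, 14, 45, 154], [5.0, 239.0]), ([307, 256, 31, 46, 379], [320.0, 275.0]), ([617, 263, 17, 32, 207], [626.0, 281.0]), ([115, 283, 36, 92, 991], [131.0, 327.0]), ([343, 362, 87, 7, 295], [388.0, 365.0]), ([397, 437, 9, 43, 196], [401.0, 455.0])]
```

```bash
python3 -c "
from station import ctrl
print(ctrl.hand_in())"
```

```text
the job is handed in; nothing more can be done
None
```

The job is handed in, at about 17.6 s on the robot's clock. The last overhead picture put the lid flat on the runner, about 55 mm in front of the unit and centred. The rod stands upright and released on the desk, well clear of the lid, and nothing suggests the cup, jar or case was touched, though I took no final picture of them; the hand-in returned no verdict.

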